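# Park the puck at the end of the curved run and latch it in

### The job

Put the puck run away for the shelf: keeping the puck down in its channel, slide it along and gently round the curved corner without jamming it, until it presses the red buzzer button nearly all the way in for a moment (half a second or so). Then let the puck go so that the button comes out again, and swing the yellow-pegged brass toggle fully across the channel behind the puck. Never force the puck against the rails or the buzzer (20 N is too much), and do not disturb the canister, the rook or the pine box.

Things in the scene. Friction and masses are not known exactly. Their poses are not given: they have to be found in the camera images.
- board: Pine board of the puck run, 335 x 350 mm, 15 mm thick, flat, fixed. Origin on its underside; 'board' figures (mm) are in its frame. On its top (z = 15) a channel 68 mm wide runs between rails 16 mm high: leg A along +y, a 90 degree corner, leg B along +x, a buzzer at the end. The rails stay put; the run must never take 20 N from the puck (all its contacts added up, its weight included).
- leg_a (a point): Closed end of leg A, on its centre line, on the board top: board x = -80, y = -158. Leg A is straight between dark wooden rails and runs from here along the board's +y.
- arc_nominal (a point): Nominal arc centre of the corner (board x = -15, y = 20), on the board top. The corner of bright aluminium rail (inside and outside walls) turns the channel from +y to +x, centre line radius 65. The aluminium section (corner, leg B, buzzer) is clamped in slots and really sits up to 10 mm either way along board y from nominal: not measured, to be felt or seen.
- leg_b_nominal (a point): Nominal centre line of leg B (board y = 85; really up to 10 mm off along y) under the closed toggle bar, x = 35, on the board top. Leg B runs along +x between straight aluminium rails to the buzzer: a steel block 46 mm high with a round red button, 30 mm across, centre 18 mm above the board top, facing -x. The free button's face lies somewhere from board x = 109 to 133: not measured, to be felt.
- puck_knob (a point): Centre of the white upright knob (22 mm across, 38 mm high) on the loose blue puck, a disc 64 mm across and 24 mm high (2 mm play to each rail), 0.2 to 0.42 kg, sliding easily (friction about 0.2). The point is on the axis, 43 mm above the board top, 19 mm above the disc. The puck starts in leg A, at board y = -120 to -60. Grip it by the knob or push it.
- buzzer (a joint): How far the buzzer's button is pressed, m: 0 free, 0.006 fully in; it counts as pressed above 0.004. Sprung: about 1.5 N to start it, 6 N fully in; it comes back by itself and pushes the released puck back with it.
- toggle (a joint): Angle of the brass toggle bar, rad: 0 = bar along the board's -x, beside leg B; 1.57 (its stop) = swung across the channel along -y, closed (from 1.4 up). Seen from above it closes anticlockwise. It stays where left (about 0.7 N at the peg moves it) and starts between -0.35 and 0. The bar, 12 mm wide, runs 18 to 28 mm above the board top, so it closes only if the puck's centre is beyond board x = 73.
- toggle_peg (a point): Middle of the yellow upright peg at the end of the toggle bar: 14 mm across, 45 mm high, 92 mm from the pivot axis; the point is half-way up, 50.5 mm above the board top.
- pivot (a point): Where the toggle's vertical pivot axis meets the board top: board x = 35, y = 148.
- canister_center (a point): Bystander: clear screw-top canister with dice, 78 mm across, 105 mm high, standing loose; point at half height.
- rook_center (a point): Bystander: black ceramic chess rook, 48 mm across at the foot, 84 mm high, standing loose; point at half height.
- pinebox_center (a point): Bystander: closed pine box with a toggle latch, 79 x 114 x 58 mm, loose; point at half height.
There are look-alikes about, which are no part of the job. Of the things like the part that bears puck_knob, leave any that is green; of the rest the smaller one is meant.

How it is judged:
On the way, in this order (a step that is already met when the one before it is completed fails the run):
1. the puck has gone round the corner into leg B (x of puck_knob in the frame of board above 0.015 m and y of puck_knob in the frame of board above 0.065 m), for 0.1 s.
2. the puck presses the buzzer button at least 4 mm in for 0.3 s (value of joint buzzer above 0.004 m and x of puck_knob in the frame of board above 0.065 m and contact force between puck and board above 2 N), for 0.3 s.
At the end, for the whole second after the job is handed in: The puck stands flat and at rest in the bay at the buzzer end (board frame: x over 65 mm, y 65 to 105 mm), the button is out again (under 2 mm in), and the toggle is closed behind the puck (over 1.4 rad) (x of puck_knob in the frame of board above 0.065 m and y of puck_knob in the frame of board between 0.065 and 0.105 m and value of joint toggle above 1.4 rad and value of joint buzzer below 0.002 m and height (world z) of puck_knob below 0.065 m and angle between puck_knob's own z axis and vertical below 0.1 rad and linear speed of puck below 0.02 m/s); the robot touches nothing.
It fails at once if the puck is forced against the run (rails, buzzer or board) with over 20 N in all (its weight and all contacts added up) (contact force between puck and board above 20 N).
It fails at once if the puck is lifted in its channel by more than 14 mm (height (world z) of puck_knob above 0.072 m).
It fails at once if the clear canister is shifted over 15 mm or tipped (distance of canister_center from where it was at the start of the episode above 0.015 m or angle between canister_center's own z axis and vertical above 0.3 rad).
It fails at once if the black rook is shifted over 15 mm or tipped (distance of rook_center from where it was at the start of the episode above 0.015 m or angle between rook_center's own z axis and vertical above 0.3 rad).
It fails at once if the pine box is shifted over 15 mm or tipped (distance of pinebox_center from where it was at the start of the episode above 0.015 m or angle between pinebox_center's own z axis and vertical above 0.3 rad).
It also fails if it takes over 72 s, if anything falls off the work surface, if the arm or the gripper's body presses on something with over 40 N, if the wrist force passes 120 N, or if a joint passes its speed limit or range.

### The arm

A 6-joint arm with a two-finger parallel gripper is mounted at the origin on the work surface. World frame = base frame: x ahead of the robot, y to its left, z up, the work surface at z = 0. Lengths are in m, angles in rad, forces in N, time in s.
With the tool pointing down it reaches from about 0.325 to 0.9 m from the base axis. Payload 3.5 kg.
Tool frame: the origin (TCP) lies midway between the tips of the shut fingers; the grasp point (between the pads) lies 19 mm behind it (bot.grasp_offset is the z of the grasp point in the tool frame, in m); z points along the fingers, y is the direction in which the jaws open and shut (so a half turn about z gives the same grasp; the last joint's range is limited). The gripper opens to 85 mm and grips with 20 to 120 N. Pads are 22 mm wide; open, the fingers measure 114 mm over their backs; the gripper's body (76 mm by 85 mm) begins 54 mm behind the grasp point. The pads swing forward as they close: fully open they stand 13 mm farther back than shut.
Start: joints at [-1.359, 0.276, -0.026, 1.268, 0, 1.467], TCP at [0.194, -0.594, 0.231] pointing down, gripper open.
Joint ranges: [-3.12, 3.12], [-0.85, 1.88], [-1.08, 1.24], [-1.95, 2.15], [-1.57, 1.53], [-3.14, 3.14]. Speed limits (rad/s): [2.57, 2.57, 3.14, 3.14, 3.14, 3.14].

### API

Orientations are given as a 3x3 rotation matrix whose columns are the frame's x, y, z axes.
In Python, from plant import bot, viewer gives the robot as it stands.
- The arm moves only by the tool carry_out, never from a script. Its argument "increments" is a list that holds one entry, the list of rows, each a list of 5 numbers: the shift along the tool's x, y, z in m, then the turn about the tool's z in degrees, then the finger opening in m, from 0 to 0.0854. A call has 1 to 8 rows; each row shifts and turns the pose as measured when the row begins, along the tool's axes as they then stand; what a row does not reach is not made up. A row lasts 1/10 s, in which the tool goes at most 50 mm and 8.59 degrees, less where a joint would pass 70% of its speed; a pose out of reach is approached as far as the arm can. A call is refused whole if a number of a shift passes 0.05 or a number of a turn 8.59, either way. A call with a gripper value outside its range is refused whole. The fingers move at their own pace and stop on an object; the grip force is fixed at half the most. Time passes only in rows, so rows that do not move let the fingers close. It gives the time, the measured TCP pose, the force and the opening at its end, in the units of the state.
- bot.observe(): the state, without advancing time (a new reading comes with each control period).
- viewer.grab_frame(name): name is "scene" or "top" or "wrist"; returns (picture, depth): 480x640x3 uint8, red, green, blue; 480x640 float32, m along the optical axis (not along the pixel's ray), 0 where there is no reading.
- viewer.get_calibration(name): a dict with "fx", "fy", "cx", "cy" (pixels), "R" (3x3) and "t" (3): a world point X has camera coordinates R X + t; the wrist camera has in their place "mount" (4x4, takes a point from camera to tool coordinates, whose origin is the TCP and whose axes are the flange's). Camera axes: x right, y down, z forward; pixel columns grow to the right and rows downward; lengths in m; the calibration is good to about 2 mm. A picture is of the moment at which its call begins: read the wrist's pose just before it. get_calibration takes no time and is no camera call.
- bot.job_done(): hands the job in, once; it reports no verdict.
The state is a dict: "clock": time; "qpos": joint angles; "joint_velocities": joint speeds; "effort": joint torques, N m; "eef_pos": TCP position; "ee_rot": TCP orientation; "ft_force": force on the tool from outside, world axes, zero at the start; "torque": the same for the moment, N m; "finger_gap": finger opening in m.
Only numpy, scipy, OpenCV 4.12 (cv2) and the standard library are available. Lean on these libraries where they do the work, as an engineer would, in place of code of your own. Each camera call takes 0.05 s, during which the arm holds its last target. There are 200 camera calls.

## Working session

There is one attempt and no reset: what is moved stays moved. The work goes in short steps, Python scripts to look and compute and a tool call to move; the robot and the scene stay as the last step left them, time stands still between calls to the robot, and variables do not carry over. Pictures are saved under pics/ and viewed, about 8 in all and at most 12, crops included, and the job is handed in when it is done.

Besides the shell and the picture viewer there is one more tool, called after "Request:" by a JSON object that holds its "op" and its "data". carry_out: Moves the arm, as the interface text tells. Its arguments: {"type":"object","properties":{"increments":{"type":"array","items":{"type":"array","items":{"type":"array","items":{"type":"number"}}}}},"required":["increments"]}

```bash
mkdir -p pics; python3 - <<'E'
from plant import bot, viewer
import cv2,numpy as np
o=bot.observe()
for k in("clock","eef_pos","ee_rot","ft_force","finger_gap"):print(k,np.round(o[k],4))
for n in("top","scene"):
    p,d=viewer.grab_frame(n); cv2.imwrite(f"pics/{n}0.png",p[:,:,::-1]); np.save(f"pics/{n}0d.npy",d)
    c=viewer.get_calibration(n); print(n,{k:np.round(np.array(v),4).tolist() for k,v in c.items()})
print(viewer.get_calibration("wrist"))
E
```

```text
clock 0.0
eef_pos [ 0.1934 -0.5935  0.2301]
ee_rot [[ 9.508e-01  3.097e-01 -4.000e-04]
 [ 3.097e-01 -9.508e-01  2.200e-03]
 [ 3.000e-04 -2.300e-03 -1.000e+00]]
ft_force [ 0.3293 -0.8546  0.7354]
finger_gap 0.0853
top {'fx': 561.0519, 'fy': 561.0519, 'cx': 324.791, 'cy': 245.1093, 'R': [[0.021, -0.9997, 0.0088], [-0.993, -0.0219, -0.1163], [0.1164, -0.0063, -0.9932]], 't': [-0.0231, 0.492, 1.2066]}
scene {'fx': 440.9006, 'fy': 440.9006, 'cx': 320.4751, 'cy': 244.7664, 'R': [[-0.5963, 0.8028, -0.0027], [0.5782, 0.4271, -0.6952], [-0.5569, -0.4161, -0.7188]], 't': [0.3017, -0.2109, 1.4737]}
{'fx': 355.2674565350133, 'fy': 355.2674565350133, 'cx': 309.410234518864, 'cy': 239.8019351148691, 'mount': array([[-3.14133132e-04, -9.64375199e-01, -2.64538046e-01,
         6.77253335e-02],
       [ 9.99999843e-01, -1.80178423e-04, -5.30636263e-04,
        -3.62019053e-04],
       [ 4.64068403e-04, -2.64538171e-01,  9.64375104e-01,
        -1.43164941e-01],
       [ 0.00000000e+00,  0.00000000e+00,  0.00000000e+00,
         1.00000000e+00]])}
```

View pics/top0.png

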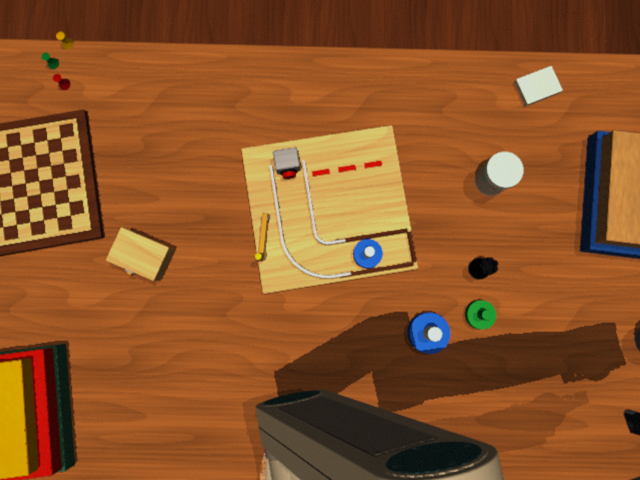

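View pics/scene0.png

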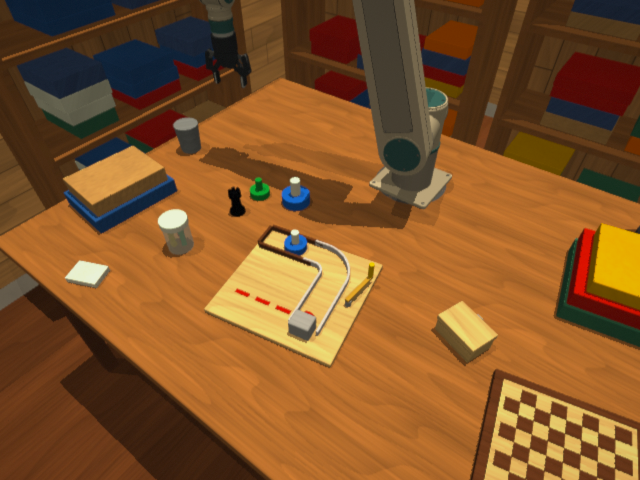

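Candidates for the puck in the top picture are the blue one on the board at (368,253), a bigger blue one at (430,332) and a green one at (481,315). The blue one in leg A is the smaller non-green one. The buzzer is at (288,165) and the toggle peg at (258,257). I'll measure next and confirm with a crop.

```bash
cat > h.py <<'E'
from plant import bot, viewer
import cv2,numpy as np
def cast(c,uv,z,R=None,t=None):
    R=np.array(c["R"]) if R is None else R; t=np.array(c["t"]) if t is None else t
    uv=np.atleast_2d(uv).astype(float); C=-R.T@t
    d=np.c_[(uv[:,0]-c["cx"])/c["fx"],(uv[:,1]-c["cy"])/c["fy"],np.ones(len(uv))]@R
    return C+d*((z-C[2])/d[:,2])[:,None]
def wristRt(o,c):
    T=np.eye(4);T[:3,:3]=o["ee_rot"];T[:3,3]=o["eef_pos"]
    M=np.linalg.inv(T@c["mount"]); return M[:3,:3],M[:3,3]
def blobs(m,n=1):
    k,l,s,cen=cv2.connectedComponentsWithStats(m.astype(np.uint8))
    i=1+np.argsort(-s[1:,4])[:n]; return [(l==j,s[j,4],cen[j]) for j in i]
def toboard(P,B):
    o,yaw=B; c,s=np.cos(yaw),np.sin(yaw); q=P[:,:2]-o; return q@np.array([[c,-s],[s,c]])
def toworld(q,B):
    o,yaw=B; c,s=np.cos(yaw),np.sin(yaw); return np.atleast_2d(q)@np.array([[c,s],[-s,c]])+o
E
python3 - <<'E'
from h import *
im=cv2.imread("pics/top0.png"); c=viewer.get_calibration("top")
h=cv2.cvtColor(im,cv2.COLOR_BGR2HSV); H,S,V=[h[...,i].astype(int) for i in range(3)]
roi=np.zeros(H.shape,bool); roi[115:305,230:425]=1
for p in [(350,200),(260,180),(300,270),(240,100),(430,200),(276,200),(310,210)]: print(p,h[p[1],p[0]])
m=(H>14)&(H<30)&(V>140)&(S<150)&roi
m=cv2.morphologyEx(m.astype(np.uint8),cv2.MORPH_CLOSE,np.ones((5,5)))
b=blobs(m)[0]; cs,_=cv2.findContours(b[0].astype(np.uint8),cv2.RETR_EXTERNAL,cv2.CHAIN_APPROX_NONE)
ct=max(cs,key=len)[:,0]; W=cast(c,ct,0.015)[:,:2]
r=cv2.minAreaRect((W*1000).astype(np.float32)); print("rect",r, "area px",b[1])
bx=cv2.boxPoints(r)/1000; print(bx)
big=cv2.resize(im[110:350,225:515],None,fx=2.7,fy=2.5,interpolation=cv2.INTER_CUBIC)
cv2.imwrite("pics/crop1.png",big)
E
```

```text
(350, 200) [ 22 138 215]
(260, 180) [ 21 141 215]
(300, 270) [ 16 124 199]
(240, 100) [ 12 202 153]
(430, 200) [ 12 199 158]
(276, 200) [ 17  24 214]
(310, 210) [ 16  46 205]
rect ((580.3204956054688, -18.607391357421875), (333.13690185546875, 347.5818786621094), 10.338184356689453) area px 20107
[[ 0.385268    0.12247015]
 [ 0.44764435 -0.21946897]
 [ 0.775373   -0.15968494]
 [ 0.71299666  0.18225418]]
```

View pics/crop1.png

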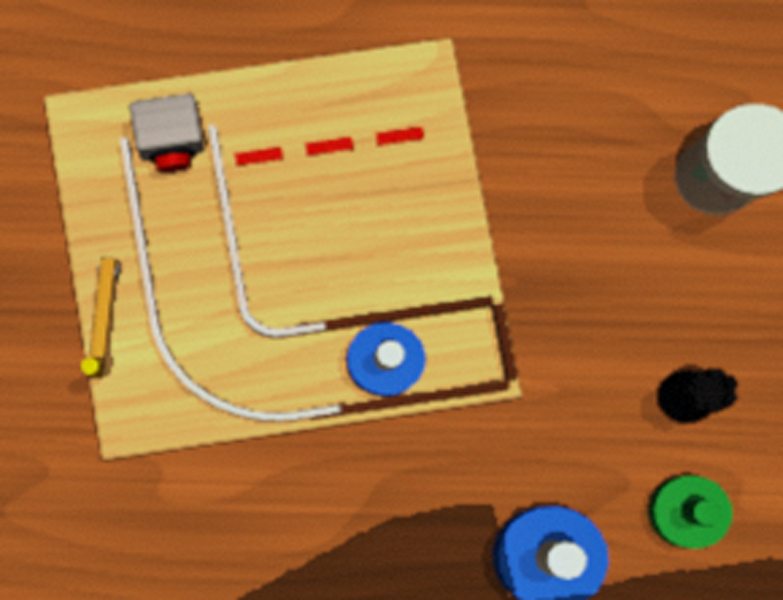

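The enlarged crop confirms it: the smaller blue puck with the white knob sits in leg A, at about (386,357) in the crop. The bigger blue one and the green one are off the board. The board fit came out at 333x348 mm and yaw 10.3°. I'll push the knob from behind with shut fingers, so the rails guide it.

```bash
python3 - <<'E'
from h import *
B=(np.array([.5803,-.0186]),np.radians(10.34))
for n in("top","scene"):
    im=cv2.imread(f"pics/{n}0.png"); c=viewer.get_calibration(n)
    h=cv2.cvtColor(im,cv2.COLOR_BGR2HSV); H,S,V=[h[...,i].astype(int) for i in range(3)]
    roi=np.zeros(H.shape,bool)
    if n=="top": roi[115:305,230:418]=1
    else: roi[220:360,200:385]=1
    blue=blobs((H>100)&(H<125)&(S>150)&roi)[0]
    x,y=blue[2]; kr=roi.copy(); yy,xx=np.mgrid[:480,:640]; kr&=(abs(xx-x)<16)&(abs(yy-y)<16)
    wh=(S<60)&(V>150)&kr
    if n=="scene": wh=(S<90)&(V>130)&kr
    k=blobs(wh)[0]
    print(n,"blue",blue[1:],"knob",k[1:])
    print(" disc@z.035",toboard(cast(c,blue[2],.035),B)*1e3," knob top@.077",toboard(cast(c,k[2],.077),B)*1e3," mid .058",toboard(cast(c,k[2],.058),B)*1e3)
    yl=blobs((H>26)&(H<33)&(S>200)&(V>120)&roi)[0]; print(" peg",yl[1:],toboard(cast(c,yl[2],.088),B)*1e3,"mid",toboard(cast(c,yl[2],.0655),B)*1e3)
    br=blobs((H>15)&(H<27)&(S>165)&(V>120)&roi,3)
    for q in br: 
        P=toboard(cast(c,np.argwhere(q[0])[:,::-1],.043),B)*1e3; print(" brass",q[1:],P.mean(0),np.degrees(np.arctan2(*np.linalg.svd(P-P.mean(0),full_matrices=False)[2][0][::-1])))
    if n=="top":
        al=(S<75)&(V>140)&roi
        vu=np.argwhere(al); P=toboard(cast(c,vu[:,::-1],.031),B)*1e3
        s=(P[:,0]>0)&(P[:,0]<90)
        for lo in(30,100):
            t=s&(P[:,1]>lo)&(P[:,1]<lo+45); print(" railB",lo,t.sum(),np.polyfit(P[t,0],P[t,1],1),np.median(P[t,1]))
        red=blobs((H<6)&(S>150)&(xx<300)&roi)[0]; Q=toboard(cast(c,np.argwhere(red[0])[:,::-1],.040),B)*1e3; print(" red",red[1:],Q.mean(0),Q.min(0),Q.max(0))
o=bot.observe(); print(toboard(o["eef_pos"][None],B)*1e3)
E
```

```text
top blue (np.int32(517), array([367.13346228, 253.48742747])) knob (np.int32(83), array([369.08433735, 251.06024096]))
 disc@z.035 [[-118.89944991  -66.61983771]]  knob top@.077 [[-118.13154289  -67.36771908]]  mid .058 [[-116.40170963  -69.34356799]]
 peg (np.int32(32), array([258.1875 , 256.28125])) [[-93.35884472 164.51347692]] mid [[-90.81377468 166.6192008 ]]
 brass (np.int32(262), array([262.36641221, 234.22900763])) [-41.87128169 152.7164315 ] 164.6355922425576
 brass (np.int32(4), array([259.5, 261. ])) [-98.8814865  167.40987764] -99.08992552251806
 brass (np.int32(3), array([400., 169.])) [  54.29072274 -169.21657824] 169.97165208230274
 railB 30 115 [4.61373206e-04 3.92061946e+01] 39.21630092458162
 railB 100 120 [4.07355864e-03 1.12773293e+02] 112.96093384238313
 red (np.int32(81), array([288.51851852, 173.87654321])) [82.78162798 76.18187752] [74.43898474 61.02513596] [90.78240172 90.46689888]
scene blue (np.int32(267), array([295.8164794 , 244.94007491])) knob (np.int32(43), array([294.46511628, 232.44186047]))
 disc@z.035 [[-110.68775603  -64.63269613]]  knob top@.077 [[-115.65021783  -69.44693334]]  mid .058 [[-132.34746338  -79.53060139]]Traceback (most recent call last):
  File "<stdin>", line 16, in <module>
IndexError: list index out of range
```

```bash
cat >> h.py <<'E'
B0=(np.array([.5803,-.0186]),np.radians(10.34)); B=(toworld([-.038,0],B0)[0],B0[1])
def here():
    o=bot.observe(); R=np.array(o["ee_rot"]); p=np.array(o["eef_pos"])
    b=toboard(p[None],B)[0]*1e3; yaw=np.degrees(np.arctan2(R[1,0],R[0,0])-B[1])
    print("t %.2f board %s z %.1f yaw %.2f F %s gap %.3f"%(o["clock"],b.round(1),p[2]*1e3,yaw,np.round(o["ft_force"],1),o["finger_gap"])); return b,p[2]*1e3,yaw
def plan(wps,gap=0.0,smax=45):
    """wps: board x,y mm, z mm, yaw deg (tool x from board x), max step mm -> rows (ideal tracking)"""
    b,z,yaw=here(); cur=np.array([*b,z,yaw],float)
    for w in wps:
        st=w[4] if len(w)>4 else smax; d=np.array(w[:4],float)-cur
        n=int(np.ceil(max(np.linalg.norm(d[:3])/st,abs(d[3])/8.5,1e-6)))
        for i in range(n):
            s=d/n; a=np.radians(cur[3]); c,q=np.cos(a),np.sin(a)
            # tool x=(c,q), tool y=(q,-c), tool z down; turn about z clockwise
            print([round(v,4) for v in((c*s[0]+q*s[1])/1e3,(q*s[0]-c*s[1])/1e3,-s[2]/1e3)]+[round(-s[3],2),gap],end=","); cur=cur+s
        print()
E
python3 - <<'E'
from h import *
im=cv2.imread("pics/top0.png"); c=viewer.get_calibration("top")
h=cv2.cvtColor(im,cv2.COLOR_BGR2HSV); V=h[...,2].astype(int)
roi=np.zeros(V.shape,bool); roi[220:285,340:418]=1
P=toboard(cast(c,np.argwhere(roi&(V<110))[:,::-1],.031),B)*1e3
for lo,hi in((-65,-20),(-140,-95)):
    t=(P[:,0]>lo)&(P[:,0]<hi)&(P[:,1]<-60)&(P[:,1]>-150); print(t.sum(),np.median(P[t,0]),np.polyfit(P[t,1],P[t,0],1))
t=(abs(P[:,0]+80)<25)&(P[:,1]<-140); print("end",t.sum(),np.median(P[t,1]))
plan([[-80,-110,150,90],[-80,-100,60,90]])
print(toworld([-.08,-.1],B),toworld([.09,.076],B))
E
```

```text
144 -43.02537297522668 [-5.22464439e-03 -4.35853121e+01]
154 -117.7008003548872 [ 1.30797956e-02 -1.16327672e+02]
end 95 -165.79528685026207
t 0.10 board [-445.9 -496.2] z 230.2 yaw 7.70 F [ 0.3 -0.   0.3] gap 0.085
[np.float64(0.0345), np.float64(-0.0278), np.float64(0.0067), np.float64(-6.86), 0.0],[np.float64(0.0376), np.float64(-0.0235), np.float64(0.0067), np.float64(-6.86), 0.0],[np.float64(0.0401), np.float64(-0.0188), np.float64(0.0067), np.float64(-6.86), 0.0],[np.float64(0.0421), np.float64(-0.0139), np.float64(0.0067), np.float64(-6.86), 0.0],[np.float64(0.0435), np.float64(-0.0088), np.float64(0.0067), np.float64(-6.86), 0.0],[np.float64(0.0442), np.float64(-0.0035), np.float64(0.0067), np.float64(-6.86), 0.0],[np.float64(0.0443), np.float64(0.0018), np.float64(0.0067), np.float64(-6.86), 0.0],[np.float64(0.0438), np.float64(0.0071), np.float64(0.0067), np.float64(-6.86), 0.0],[np.float64(0.0426), np.float64(0.0122), np.float64(0.0067), np.float64(-6.86), 0.0],[np.float64(0.0408), np.float64(0.0172), np.float64(0.0067), np.float64(-6.86), 0.0],[np.float64(0.0385), np.float64(0.022), np.float64(0.0067), np.float64(-6.86), 0.0],[np.float64(0.0356), np.float64(0.0264), np.float64(0.0067), np.float64(-6.86), 0.0],
[np.float64(0.0033), np.float64(0.0), np.float64(0.03), np.float64(0.0), 0.0],[np.float64(0.0033), np.float64(0.0), np.float64(0.03), np.float64(0.0), 0.0],[np.float64(0.0033), np.float64(0.0), np.float64(0.03), np.float64(0.0), 0.0],
[[ 0.48216523 -0.13815571]] [[0.61781435 0.06549919]]
```

Request:
{"op": "carry_out", "data": {"increments": [[[0.034,-0.028,0.005,-6.9,0.0],[0.038,-0.023,0.005,-6.9,0.0],[0.04,-0.019,0.005,-6.9,0.0],[0.042,-0.014,0.005,-6.9,0.0],[0.043,-0.009,0.005,-6.9,0.0],[0.044,-0.003,0.005,-6.9,0.0],[0.044,0.002,0.005,-6.9,0.0],[0.044,0.007,0.005,-6.9,0.0]]]}}

```text
clock: 0.9
eef_pos: [0.3842, -0.2882, 0.1853]
ee_rot: [[0.262, 0.965, -0.002], [0.965, -0.262, 0.003], [0.002, -0.002, -1.0]]
ft_force: [0.4, 0.3, 0.3]
finger_gap: 0.0002
```

```bash
python3 -c "
from h import *
plan([[-80,-118,120,90]])"
```

```text
t 0.90 board [-203.3 -230. ] z 185.3 yaw 64.49 F [0.4 0.3 0.3] gap 0.000
[np.float64(0.0385), np.float64(0.0158), np.float64(0.0163), np.float64(-6.38), 0.0],[np.float64(0.0366), np.float64(0.02), np.float64(0.0163), np.float64(-6.38), 0.0],[np.float64(0.0341), np.float64(0.0239), np.float64(0.0163), np.float64(-6.38), 0.0],[np.float64(0.0312), np.float64(0.0275), np.float64(0.0163), np.float64(-6.38), 0.0],
```

Request:
{"op": "carry_out", "data": {"increments": [[[0.039,0.016,0.01,-6.4,0.0],[0.037,0.02,0.01,-6.4,0.0],[0.034,0.024,0.01,-6.4,0.0],[0.03,0.027,0.01,-6.4,0.0],[0,0,0,0,0]]]}}

```text
clock: 1.4
eef_pos: [0.4874, -0.1443, 0.1422]
ee_rot: [[-0.208, 0.978, -0.003], [0.978, 0.208, 0.005], [0.005, -0.002, -1.0]]
ft_force: [-1.4, -0.7, 0.0]
finger_gap: 0.0002
```

```bash
cat > w.py <<'E'
import sys
from h import *
here(); o=bot.observe(); p,d=viewer.grab_frame("wrist"); cv2.imwrite(f"pics/{sys.argv[1]}.png",p[:,:,::-1])
c=viewer.get_calibration("wrist"); R,t=wristRt(o,c)
h=cv2.cvtColor(p,cv2.COLOR_RGB2HSV); H,S,V=[h[...,i].astype(int) for i in range(3)]
bl=blobs((H>100)&(H<125)&(S>150))[0]
print("blue",bl[1:],toboard(cast(c,bl[2],.037,R,t),B)*1e3)
E
python3 w.py w1; python3 -c "
from h import *
plan([[-80,-100,46,90]])"
```

```text
t 1.40 board [ -76.  -106.9] z 142.2 yaw 91.64 F [-1.4 -0.7  0. ] gap 0.000
blue (np.int32(8617), array([ 74.40454915, 297.4380875 ])) [[-252.44174611 -157.42997819]]
t 1.45 board [ -77.1 -108.2] z 142.6 yaw 91.46 F [ 0.4 -0.9 -0.4] gap -0.000
[np.float64(0.0028), np.float64(-0.0009), np.float64(0.0322), np.float64(0.49), 0.0],[np.float64(0.0028), np.float64(-0.0009), np.float64(0.0322), np.float64(0.49), 0.0],[np.float64(0.0027), np.float64(-0.0009), np.float64(0.0322), np.float64(0.49), 0.0],
```

View pics/w1.png

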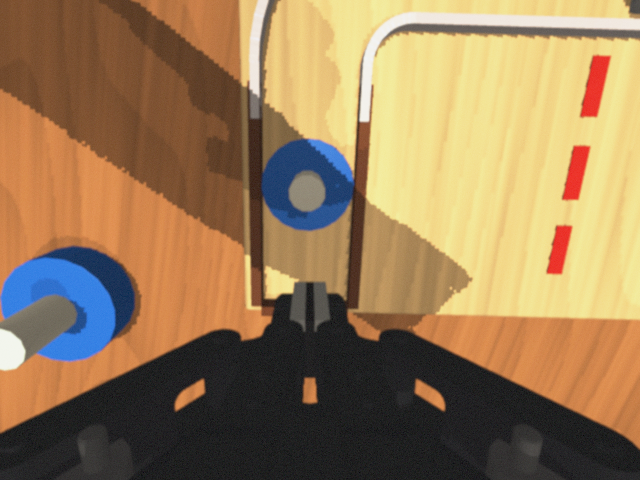

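The wrist view shows the puck straight ahead in the channel at (307,185) and the shut fingertips at (310,290), in line with it. Next I measure the puck in this view and descend behind the knob.

```bash
python3 - <<'E'
from h import *
o=bot.observe(); p=cv2.imread("pics/w1.png"); c=viewer.get_calibration("wrist"); R,t=wristRt(o,c)
h=cv2.cvtColor(p,cv2.COLOR_BGR2HSV); H,S,V=[h[...,i].astype(int) for i in range(3)]; H[:,:200]=0
bl=blobs((H>100)&(H<125)&(S>150))[0]; x,y,w,hh=cv2.boundingRect(bl[0].astype(np.uint8)); print(x,y,w,hh)
print(toboard(cast(c,[[x+w/2,y+hh/2],[x+w/2,y],[x+w/2,y+hh]],.036,R,t),B)*1e3)
print("knob",toboard(cast(c,[306,180],.077,R,t),B)*1e3)
E
```

```text
262 140 92 90
[[ -78.65920406  -69.10602625]
 [ -79.39207271  -38.79338106]
 [ -77.87663937 -101.4741808 ]]
knob [[-79.735464   -61.68982654]]
```

Request:
{"op": "carry_out", "data": {"increments": [[[0.002,-0.003,0.03,1.0,0.0],[0.002,0,0.03,0.5,0.0],[0.0,0,0.02,0,0.0],[0,0,0,0,0]]]}}

```text
clock: 1.85
eef_pos: [0.4824, -0.145, 0.0619]
ee_rot: [[-0.173, 0.985, -0.002], [0.985, 0.173, 0.0], [0.0, -0.002, -1.0]]
ft_force: [0.0, -0.3, 0.2]
finger_gap: 0.0001
```

```bash
python3 -c "
from h import *
here()"
```

```text
t 1.85 board [ -81.  -106.8] z 61.9 yaw 89.62 F [ 0.  -0.3  0.2] gap 0.000
```

Request:
{"op": "carry_out", "data": {"increments": [[[0,0,0.01,0,0],[0,0,0.006,0,0],[0.004,0,0,0,0],[0.004,0,0,0,0],[0.004,0,0,0,0],[0.004,0,0,0,0],[0.004,0,0,0,0],[0.004,0,0,0,0]]]}}

```text
clock: 2.65
eef_pos: [0.4809, -0.1236, 0.0495]
ee_rot: [[-0.168, 0.986, 0.005], [0.986, 0.168, -0.005], [-0.006, 0.004, -1.0]]
ft_force: [0.4, -1.5, -0.7]
finger_gap: -0.0002
```

```bash
python3 -c "
from h import *
here()"
```

```text
t 2.65 board [-78.6 -85.5] z 49.5 yaw 89.35 F [ 0.4 -1.5 -0.7] gap -0.000
```

Request:
{"op": "carry_out", "data": {"increments": [[[0.007,0.001,0.001,0,0],[0.008,0.001,0.001,0,0],[0.008,0,0.001,0,0],[0.008,0,0,0,0],[0.008,0,0,0,0],[0.008,0,0,0,0],[0.008,0,0,0,0],[0.005,0,0,0,0]]]}}

```text
clock: 3.45
eef_pos: [0.4711, -0.0594, 0.0459]
ee_rot: [[-0.169, 0.986, 0.003], [0.986, 0.169, -0.007], [-0.008, 0.002, -1.0]]
ft_force: [-0.6, -1.9, -0.1]
finger_gap: 0.0001
```

```bash
cat > w.py <<'E'
import sys
from h import *
b,z,yaw=here(); o=bot.observe(); p,d=viewer.grab_frame("wrist"); cv2.imwrite(f"pics/{sys.argv[1]}.png",p[:,:,::-1])
c=viewer.get_calibration("wrist"); R,t=wristRt(o,c)
h=cv2.cvtColor(p,cv2.COLOR_RGB2HSV); H,S,V=[h[...,i].astype(int) for i in range(3)]
H[:,:130]=0;H[:,510:]=0
bl=blobs((H>100)&(H<125)&(S>150))[0]
hull=cv2.convexHull(np.argwhere(bl[0])[:,::-1].astype(np.int32))[:,0]
P=(toboard(cast(c,hull,.036,R,t),B)*1e3).astype(np.float32)
print("blue",bl[1:],"circle fit",cv2.fitEllipse(P)[:2],cv2.minEnclosingCircle(P))
E
python3 w.py w2
```

```text
t 3.45 board [-76.7 -20.5] z 45.9 yaw 89.37 F [-0.6 -1.9 -0.1] gap 0.000
blue (np.int32(10490), array([308.79675882, 229.68703527])) circle fit ((-75.98995208740234, 1.8469371795654297), (63.321815490722656, 64.61530303955078)) ((-75.86064910888672, 2.2110402584075928), 32.43307876586914)
```

View pics/w2.png

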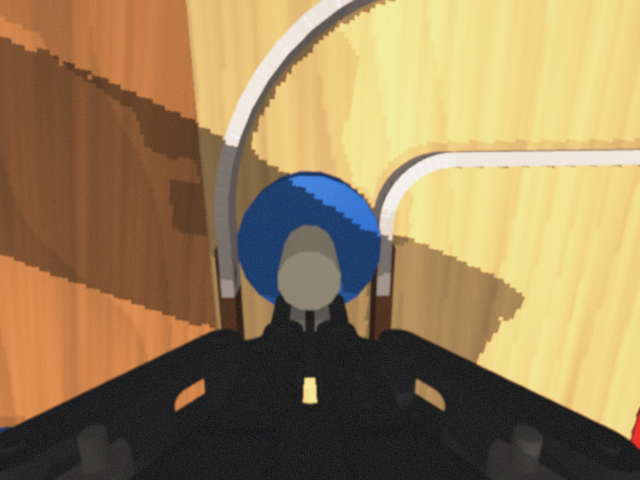

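The picture shows the puck at (309,240), centred against the fingers at the corner entry. The circle fit puts it at board (-76, 2) with a 64 mm diameter, as it should be. Leg B sits about 9 mm toward -y. Now the corner.

Request:
{"op": "carry_out", "data": {"increments": [[[0.007,0,0,0,0],[0.007,-0.002,0,6,0],[0.007,-0.002,0,6,0],[0.007,-0.002,0,6,0],[0.007,-0.002,0,6,0],[0.007,-0.002,0,6,0],[0.007,-0.002,0,6,0],[0,0,0,0,0]]]}}

```text
clock: 4.3
eef_pos: [0.463, -0.0056, 0.0458]
ee_rot: [[0.466, 0.885, 0.006], [0.885, -0.466, -0.005], [-0.001, 0.008, -1.0]]
ft_force: [-0.3, 0.0, -0.1]
finger_gap: -0.0002
```

```bash
python3 w.py w3
```

```text
t 4.30 board [-75.1  33.8] z 45.8 yaw 51.89 F [-0.3  0.  -0.1] gap -0.000
blue (np.int32(10502), array([299.14568654, 228.86326414])) circle fit ((-64.06639862060547, 54.72018814086914), (63.30270004272461, 64.3894271850586)) ((-63.938743591308594, 55.0413703918457), 32.328365325927734)
```

Request:
{"op": "carry_out", "data": {"increments": [[[0.006,-0.003,0,6,0],[0.007,-0.003,0,6,0],[0.007,-0.003,0,6,0],[0.007,-0.003,0,6,0],[0.007,-0.0025,0,6,0],[0.007,-0.0025,0,6,0],[0.007,-0.002,0,6,0],[0,0,0,0,0]]]}}

```text
clock: 5.15
eef_pos: [0.4825, 0.0375, 0.0447]
ee_rot: [[0.943, 0.333, 0.002], [0.333, -0.943, -0.01], [-0.001, 0.01, -1.0]]
ft_force: [1.0, 0.6, 0.4]
finger_gap: -0.0
```

```bash
python3 w.py w4
```

```text
t 5.15 board [-48.2  72.8] z 44.7 yaw 9.13 F [1.  0.6 0.4] gap -0.000
blue (np.int32(10691), array([308.33626415, 229.45991956])) circle fit ((-25.475379943847656, 77.08684539794922), (63.4206657409668, 64.69856262207031)) ((-25.066455841064453, 77.13381958007812), 32.44550323486328)
```

Request:
{"op": "carry_out", "data": {"increments": [[[0.008,-0.002,0,5,0],[0.009,-0.001,0,4,0],[0.009,0,0,0,0],[0.009,0,0,0,0],[0.009,0,0,0,0],[0.009,0,0,0,0],[0.009,0,0,0,0],[0.006,0,0,0,0]]]}}

```text
clock: 6.0
eef_pos: [0.5456, 0.0531, 0.0423]
ee_rot: [[0.981, 0.193, -0.008], [0.193, -0.981, -0.012], [-0.01, 0.01, -1.0]]
ft_force: [-1.4, -1.3, -0.2]
finger_gap: -0.0
```

```bash
python3 w.py w5
```

```text
t 6.00 board [16.7 76.7] z 42.3 yaw 0.78 F [-1.4 -1.3 -0.2] gap -0.000
blue (np.int32(11011), array([307.34665335, 231.16665153])) circle fit ((39.346317291259766, 78.26473999023438), (63.416481018066406, 65.02107238769531)) ((39.71305847167969, 78.37315368652344), 32.573402404785156)
```

View pics/w5.png

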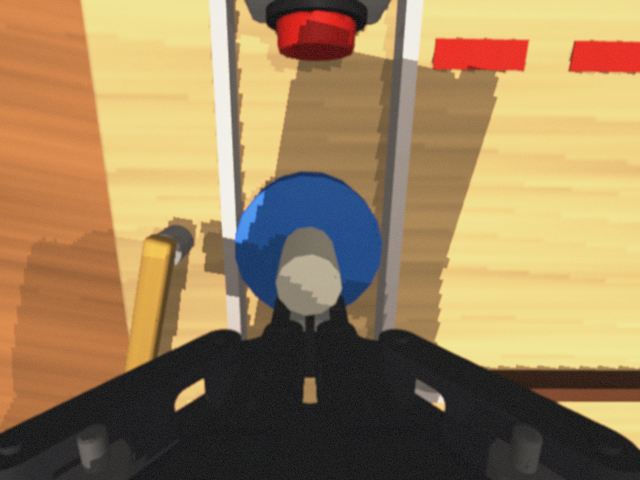

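The puck is in leg B at (309,240), and the button's front edge is at (316,58), roughly 50 mm beyond the puck. I'll lift the tip slightly, go on, then creep.

Request:
{"op": "carry_out", "data": {"increments": [[[0.006,0,-0.003,0,0],[0.007,0,-0.001,0,0],[0.007,0,0,0,0],[0.007,0,0,0,0],[0.007,0,0,0,0],[0,0,0,0,0]]]}}

```text
clock: 6.65
eef_pos: [0.5834, 0.0608, 0.0465]
ee_rot: [[0.981, 0.194, -0.006], [0.194, -0.981, -0.011], [-0.008, 0.01, -1.0]]
ft_force: [1.0, -0.3, 0.1]
finger_gap: 0.0004
```

```bash
python3 w.py w6; python3 - <<'E'
from h import *
p=cv2.imread("pics/w6.png");h=cv2.cvtColor(p,cv2.COLOR_BGR2HSV);H,S,V=[h[...,i].astype(int) for i in range(3)]
r=((H<6)|(H>174))&(S>170)&(V>60); r[:,:250]=0; r[:,380:]=0
print([ (b[1],cv2.boundingRect(b[0].astype(np.uint8))) for b in blobs(r,2)])
b=(H>100)&(H<125)&(S>150); print(cv2.boundingRect(blobs(b)[0][0].astype(np.uint8)))
E
```

```text
t 6.65 board [55.3 77.6] z 46.5 yaw 0.83 F [ 1.  -0.3  0.1] gap 0.000
blue (np.int32(10478), array([309.28889101, 228.78755488])) circle fit ((78.05380249023438, 78.16233825683594), (63.39778518676758, 64.70262145996094)) ((78.56123352050781, 78.15046691894531), 32.46086883544922)
[(np.int32(1735), (282, 130, 69, 27))]
(239, 172, 142, 130)
```

Request:
{"op": "carry_out", "data": {"increments": [[[0.002,0,0,0,0],[0.002,0,0,0,0],[0.002,0,0,0,0],[0.001,0,0,0,0]]]}}

```text
clock: 7.1
eef_pos: [0.5885, 0.0619, 0.0462]
ee_rot: [[0.981, 0.194, -0.009], [0.194, -0.981, -0.012], [-0.011, 0.01, -1.0]]
ft_force: [-2.1, -0.9, 0.5]
finger_gap: 0.0001
```

```bash
python3 w.py w7; python3 - <<'E'
from h import *
p=cv2.imread("pics/w7.png");h=cv2.cvtColor(p,cv2.COLOR_BGR2HSV);H,S,V=[h[...,i].astype(int) for i in range(3)]
r=((H<6)|(H>174))&(S>170)&(V>60); r[:,:250]=0; r[:,380:]=0
print([ (b[1],cv2.boundingRect(b[0].astype(np.uint8))) for b in blobs(r,2)])
E
```

```text
t 7.10 board [60.5 77.7] z 46.2 yaw 0.82 F [-2.1 -0.9  0.5] gap 0.000
blue (np.int32(10506), array([309.4486008 , 229.16209785])) circle fit ((83.14740753173828, 78.22999572753906), (63.440673828125, 64.93451690673828)) ((83.65473175048828, 78.28913116455078), 32.577850341796875)
[(np.int32(1650), (282, 145, 69, 26))]
```

Request:
{"op": "carry_out", "data": {"increments": [[[0.0015,0,0,0,0],[0.0015,0,0,0,0],[0.001,0,0,0,0]]]}}

```text
clock: 7.45
eef_pos: [0.5908, 0.0622, 0.0462]
ee_rot: [[0.981, 0.193, -0.013], [0.193, -0.981, -0.013], [-0.015, 0.011, -1.0]]
ft_force: [-4.7, -2.6, 3.9]
finger_gap: 0.0
```

```bash
cat > r.py <<'E'
from h import *
import subprocess,sys
n=sys.argv[1]; subprocess.run(["python3","w.py",n])
p=cv2.imread(f"pics/{n}.png");h=cv2.cvtColor(p,cv2.COLOR_BGR2HSV);H,S,V=[h[...,i].astype(int) for i in range(3)]
r=((H<6)|(H>174))&(S>170)&(V>60); r[:,:250]=0; r[:,380:]=0
print("red",[ (b[1],cv2.boundingRect(b[0].astype(np.uint8))) for b in blobs(r,1)])
E
python3 r.py w8
```

```text
t 7.45 board [62.9 77.6] z 46.2 yaw 0.80 F [-4.7 -2.6  3.9] gap 0.000
blue (np.int32(10365), array([309.19758804, 230.1303425 ])) circle fit ((85.278564453125, 78.27240753173828), (63.425289154052734, 64.69485473632812)) ((85.57319641113281, 78.26667785644531), 32.351768493652344)
red [(np.int32(1558), (282, 151, 68, 25))]
```

Request:
{"op": "carry_out", "data": {"increments": [[[-0.006,0,0,0,0],[-0.003,0,0.002,0,0],[0,0,0.002,0,0],[0,0,0,0,0]]]}}

```text
clock: 7.9
eef_pos: [0.5844, 0.0616, 0.0424]
ee_rot: [[0.981, 0.194, -0.006], [0.194, -0.981, -0.01], [-0.008, 0.009, -1.0]]
ft_force: [0.2, 0.0, -0.5]
finger_gap: 0.0001
```

```bash
python3 r.py w9
```

```text
t 7.90 board [56.4 78.1] z 42.4 yaw 0.84 F [ 0.2  0.  -0.5] gap 0.000
blue (np.int32(11315), array([310.79726027, 219.67441449])) circle fit ((84.82349395751953, 78.18818664550781), (63.58130645751953, 64.02964782714844)) ((84.89904022216797, 78.2041244506836), 32.25860595703125)
red [(np.int32(1796), (283, 133, 71, 28))]
```

Request:
{"op": "carry_out", "data": {"increments": [[[0.003,0,0,0,0],[0.002,0,0,0,0],[0.0015,0,0,0,0],[0.0015,0,0,0,0],[0.0015,0,0,0,0]]]}}

```text
clock: 8.45
eef_pos: [0.5913, 0.063, 0.0422]
ee_rot: [[0.981, 0.194, -0.013], [0.194, -0.981, -0.012], [-0.015, 0.009, -1.0]]
ft_force: [-4.6, -2.0, 4.8]
finger_gap: -0.0003
```

```bash
python3 r.py w10
```

```text
t 8.45 board [63.4 78.3] z 42.2 yaw 0.83 F [-4.6 -2.   4.8] gap -0.000
blue (np.int32(10842), array([310.82623132, 232.05072865])) circle fit ((85.92610931396484, 78.2793960571289), (63.53145217895508, 64.59346008300781)) ((86.30522918701172, 78.16726684570312), 32.51887512207031)
red [(np.int32(1524), (283, 153, 70, 24))]
```

Request:
{"op": "carry_out", "data": {"increments": [[[0.001,0,-0.001,0,0],[0.001,0,-0.001,0,0]]]}}

```text
clock: 8.7
eef_pos: [0.5922, 0.0632, 0.0432]
ee_rot: [[0.981, 0.194, -0.015], [0.194, -0.981, -0.012], [-0.017, 0.009, -1.0]]
ft_force: [-3.0, 0.1, -1.1]
finger_gap: -0.0001
```

```bash
python3 r.py w11
```

```text
t 8.70 board [64.4 78.4] z 43.2 yaw 0.82 F [-3.   0.1 -1.1] gap -0.000
blue (np.int32(10762), array([311.14671994, 233.03280059])) circle fit ((86.01791381835938, 78.19256591796875), (63.8189582824707, 65.14282989501953)) ((86.38957214355469, 77.96794128417969), 32.68180465698242)
red [(np.int32(1398), (283, 155, 70, 23))]
```

Request:
{"op": "carry_out", "data": {"increments": [[[0.0012,0,-0.0004,0,0],[0.0012,0,-0.0004,0,0]]]}}

```text
clock: 8.95
eef_pos: [0.593, 0.0634, 0.0431]
ee_rot: [[0.981, 0.194, -0.019], [0.193, -0.981, -0.013], [-0.021, 0.009, -1.0]]
ft_force: [-4.6, -1.6, 2.0]
finger_gap: -0.0003
```

```bash
python3 r.py w12
```

```text
t 8.95 board [65.2 78.4] z 43.1 yaw 0.81 F [-4.6 -1.6  2. ] gap -0.000
blue (np.int32(10757), array([311.09286976, 232.9733197 ])) circle fit ((86.8936538696289, 78.24616241455078), (63.82953643798828, 65.26817321777344)) ((87.20565795898438, 78.08271789550781), 32.62931823730469)
red [(np.int32(1249), (284, 158, 69, 20))]
```

Request:
{"op": "carry_out", "data": {"increments": [[[0.0012,0,-0.0005,0,0],[0.0012,0,-0.0005,0,0]]]}}

```text
clock: 9.2
eef_pos: [0.5941, 0.0637, 0.0436]
ee_rot: [[0.981, 0.194, -0.022], [0.193, -0.981, -0.014], [-0.024, 0.009, -1.0]]
ft_force: [-4.9, -1.6, -0.2]
finger_gap: -0.0001
```

```bash
python3 r.py w13
```

```text
t 9.20 board [66.4 78.5] z 43.6 yaw 0.81 F [-4.9 -1.6 -0.2] gap -0.000
blue (np.int32(10753), array([311.52385381, 233.3069841 ])) circle fit ((87.7306900024414, 78.2249755859375), (64.0387191772461, 65.09178161621094)) ((88.10675811767578, 78.13384246826172), 32.7507209777832)
red [(np.int32(1034), (284, 161, 69, 17))]
```

Request:
{"op": "carry_out", "data": {"increments": [[[0.0012,0,-0.0004,0,0],[0.001,0,-0.0003,0,0],[0.0007,0,-0.0002,0,0]]]}}

```text
clock: 9.55
eef_pos: [0.5946, 0.0638, 0.0437]
ee_rot: [[0.981, 0.193, -0.027], [0.193, -0.981, -0.015], [-0.03, 0.01, -1.0]]
ft_force: [-5.9, -2.6, 2.0]
finger_gap: 0.0002
```

```bash
python3 r.py w14
```

```text
t 9.55 board [66.9 78.5] z 43.7 yaw 0.79 F [-5.9 -2.6  2. ] gap 0.000
blue (np.int32(10765), array([311.35986995, 233.1503948 ])) circle fit ((88.30025482177734, 78.2580795288086), (64.02249908447266, 65.47843933105469)) ((88.65975189208984, 77.99445343017578), 32.85163879394531)
red [(np.int32(931), (284, 162, 69, 16))]
```

Request:
{"op": "carry_out", "data": {"increments": [[[0.001,0,-0.0004,0,0],[0.0009,0,-0.0004,0,0],[0.0008,0,-0.0003,0,0],[0.0008,0,-0.0003,0,0]]]}}

```text
clock: 10.0
eef_pos: [0.5948, 0.0638, 0.044]
ee_rot: [[0.981, 0.193, -0.034], [0.193, -0.981, -0.017], [-0.037, 0.01, -0.999]]
ft_force: [-5.1, -1.4, 0.9]
finger_gap: 0.0
```

```bash
python3 r.py w15
```

```text
t 10.00 board [67.1 78.5] z 44.0 yaw 0.78 F [-5.1 -1.4  0.9] gap 0.000
blue (np.int32(10738), array([311.4137642 , 233.21298193])) circle fit ((88.30035400390625, 78.2030029296875), (64.09762573242188, 65.48285675048828)) ((88.67881774902344, 78.15889739990234), 32.85158157348633)
red [(np.int32(892), (284, 163, 69, 16))]
```

Request:
{"op": "carry_out", "data": {"increments": [[[0.0015,0,-0.0005,0,0],[0.0018,0,-0.0006,0,0],[0.0018,0,-0.0006,0,0]]]}}

```text
clock: 10.35
eef_pos: [0.596, 0.0641, 0.0446]
ee_rot: [[0.98, 0.193, -0.043], [0.192, -0.981, -0.019], [-0.045, 0.01, -0.999]]
ft_force: [-6.1, -2.4, 1.0]
finger_gap: 0.0
```

```bash
python3 r.py w16
```

```text
t 10.35 board [68.3 78.5] z 44.6 yaw 0.76 F [-6.1 -2.4  1. ] gap 0.000
blue (np.int32(10725), array([311.515338  , 233.50470862])) circle fit ((89.19585418701172, 78.21593475341797), (64.41390228271484, 65.69258117675781)) ((89.52628326416016, 78.10173034667969), 32.95753479003906)
red [(np.int32(687), (284, 166, 69, 13))]
```

View pics/w16.png

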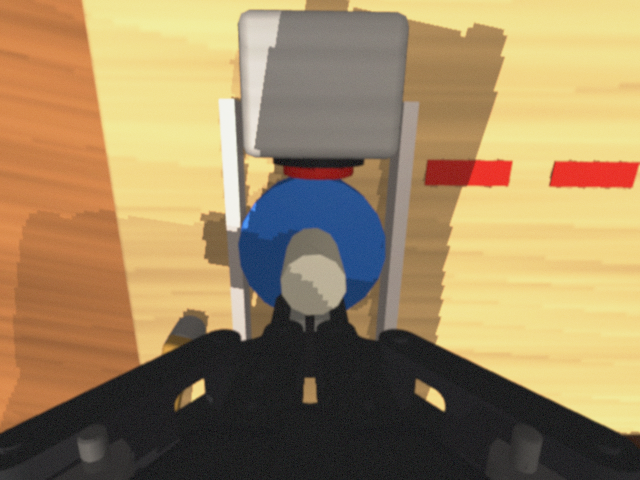

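The puck, at (313,245), is pressed on the button at (318,172). Only a thin red strip is left, so it is about 5.5 mm in at around 6.5 N. I'll hold briefly, then release.

Request:
{"op": "carry_out", "data": {"increments": [[[0.0012,0,-0.0004,0,0],[0.0012,0,-0.0004,0,0],[0.0012,0,-0.0004,0,0],[0.0012,0,-0.0004,0,0]]]}}

```text
clock: 10.8
eef_pos: [0.5962, 0.0641, 0.0449]
ee_rot: [[0.98, 0.193, -0.052], [0.192, -0.981, -0.022], [-0.056, 0.011, -0.998]]
ft_force: [-5.8, -2.8, 1.4]
finger_gap: -0.0001
```

```bash
python3 r.py w17
```

```text
t 10.80 board [68.5 78.5] z 44.9 yaw 0.73 F [-5.8 -2.8  1.4] gap -0.000
blue (np.int32(10732), array([311.40700708, 233.30413716])) circle fit ((89.31134033203125, 78.25776672363281), (64.389404296875, 65.96563720703125)) ((89.71537780761719, 78.13507080078125), 33.157039642333984)
red [(np.int32(630), (283, 167, 70, 12))]
```

Request:
{"op": "carry_out", "data": {"increments": [[[-0.004,0,0,0,0],[-0.01,0,0,0,0],[-0.02,0,-0.01,0,0],[-0.03,0,-0.03,0,0],[-0.03,0,-0.04,0,0],[0,0,0,0,0]]]}}

```text
clock: 11.45
eef_pos: [0.5134, 0.0489, 0.1341]
ee_rot: [[0.981, 0.194, -0.032], [0.193, -0.981, -0.016], [-0.035, 0.01, -0.999]]
ft_force: [1.0, 0.2, -0.5]
finger_gap: -0.0001
```

```bash
python3 r.py w18; python3 - <<'E'
from h import *
print(np.round(bot.observe()["ee_rot"],3))
p,d=viewer.grab_frame("top"); cv2.imwrite("pics/top1.png",p[:,:,::-1])
E
```

```text
t 11.45 board [-15.7  78.4] z 134.1 yaw 0.81 F [ 1.   0.2 -0.5] gap -0.000
blue (np.int32(6955), array([311.04759166,  79.50625449])) circle fit ((85.60337829589844, 78.2842025756836), (62.71596145629883, 63.0519905090332)) ((85.63819885253906, 78.36913299560547), 31.82638931274414)
red [(np.int32(1059), (291, 0, 51, 25))]
[[ 0.981  0.194 -0.033]
 [ 0.193 -0.981 -0.016]
 [-0.036  0.009 -0.999]]
```

View pics/w18.png

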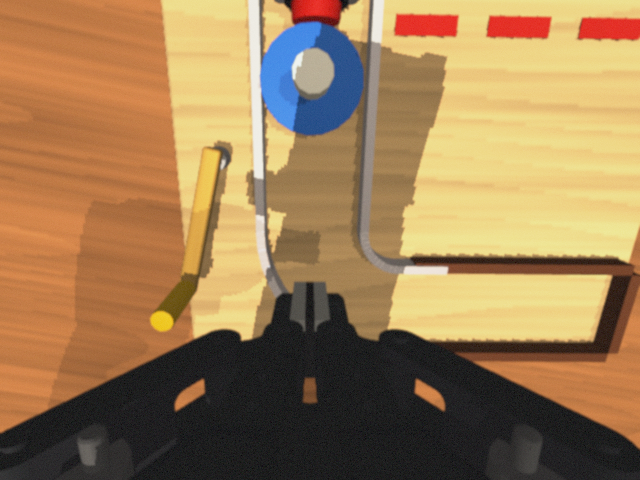

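The puck rests at board (85.6, 78.3), seen at (312,80), and the red button is out again at (316,10). The toggle peg top is at (162,321) and its pivot near (222,155). Next I plan the toggle swing.

```bash
python3 - <<'E'
from h import *
o=bot.observe(); print(np.degrees(o["qpos"]).round(1))
c=viewer.get_calibration("wrist"); R,t=wristRt(o,c)
pg=toboard(cast(c,[162,321],.088,R,t),B)[0]*1e3
print("peg",pg,"bar end",toboard(cast(c,[214,152],.043,R,t),B)*1e3)
d=pg-np.array([35,148]); th=np.arctan2(-d[1],-d[0]); print(th,np.hypot(*d))
tg=np.array([np.sin(th),-np.cos(th)]); q=pg-32*tg; yaw=np.degrees(np.arctan2(tg[1],tg[0])); print(q,yaw,toworld(q/1e3,B))
plan([[q[0],q[1],130,-45],[q[0],q[1],125,yaw]])
E
```

```text
[ -1.2  10.7 -21.   60.4  -1.  167.7]
peg [-50.77714624 163.73909449] bar end [[ 42.0483096  138.61615307]]
-0.18146960468600498 87.20916186022434
[-45.00193853 195.21363938] -100.39744245841555 [[0.4636073  0.15854542]]
t 11.55 board [-15.6  78.6] z 130.5 yaw 0.82 F [-0.2 -0.5 -1.4] gap 0.000
[np.float64(-0.0046), np.float64(-0.0195), np.float64(0.0001), np.float64(7.64), 0.0],[np.float64(-0.0072), np.float64(-0.0187), np.float64(0.0001), np.float64(7.64), 0.0],[np.float64(-0.0096), np.float64(-0.0176), np.float64(0.0001), np.float64(7.64), 0.0],[np.float64(-0.0118), np.float64(-0.0162), np.float64(0.0001), np.float64(7.64), 0.0],[np.float64(-0.0139), np.float64(-0.0145), np.float64(0.0001), np.float64(7.64), 0.0],[np.float64(-0.0157), np.float64(-0.0125), np.float64(0.0001), np.float64(7.64), 0.0],
[np.float64(0.0), np.float64(0.0), np.float64(0.0007), np.float64(7.91), 0.0],[np.float64(0.0), np.float64(0.0), np.float64(0.0007), np.float64(7.91), 0.0],[np.float64(0.0), np.float64(0.0), np.float64(0.0007), np.float64(7.91), 0.0],[np.float64(0.0), np.float64(0.0), np.float64(0.0007), np.float64(7.91), 0.0],[np.float64(0.0), np.float64(0.0), np.float64(0.0007), np.float64(7.91), 0.0],[np.float64(0.0), np.float64(0.0), np.float64(0.0007), np.float64(7.91), 0.0],[np.float64(0.0), np.float64(0.0), np.float64(0.0007), np.float64(7.91), 0.0],
```

```bash
python3 - <<'E'
from h import *
plan([[-50,198,128,80]])
E
```

```text
t 11.55 board [-15.6  78.6] z 130.5 yaw 0.82 F [-0.2 -0.5 -1.4] gap 0.000
[np.float64(-0.0033), np.float64(-0.012), np.float64(0.0003), np.float64(-7.92), 0.0],[np.float64(-0.0016), np.float64(-0.0123), np.float64(0.0003), np.float64(-7.92), 0.0],[np.float64(0.0001), np.float64(-0.0124), np.float64(0.0003), np.float64(-7.92), 0.0],[np.float64(0.0018), np.float64(-0.0123), np.float64(0.0003), np.float64(-7.92), 0.0],[np.float64(0.0035), np.float64(-0.0119), np.float64(0.0003), np.float64(-7.92), 0.0],[np.float64(0.0051), np.float64(-0.0113), np.float64(0.0003), np.float64(-7.92), 0.0],[np.float64(0.0066), np.float64(-0.0105), np.float64(0.0003), np.float64(-7.92), 0.0],[np.float64(0.008), np.float64(-0.0095), np.float64(0.0003), np.float64(-7.92), 0.0],[np.float64(0.0093), np.float64(-0.0083), np.float64(0.0003), np.float64(-7.92), 0.0],[np.float64(0.0103), np.float64(-0.0069), np.float64(0.0003), np.float64(-7.92), 0.0],
```

Request:
{"op": "carry_out", "data": {"increments": [[[-0.003,-0.012,0,-8,0],[-0.002,-0.012,0,-8,0],[0,-0.012,0,-8,0],[0.002,-0.012,0,-8,0],[0.0035,-0.012,0,-8,0],[0.005,-0.0115,0,-8,0],[0.0065,-0.0105,0,-8,0],[0.008,-0.0095,0,-8,0]]]}}

```text
clock: 12.35
eef_pos: [0.4745, 0.1405, 0.1235]
ee_rot: [[0.214, 0.976, -0.028], [0.977, -0.214, -0.011], [-0.017, -0.025, -1.0]]
ft_force: [0.2, -0.4, 0.3]
finger_gap: -0.0001
```

Request:
{"op": "carry_out", "data": {"increments": [[[0.0095,-0.008,0,-8,0],[0.01,-0.007,0,-7,0],[0,0,0,0,0]]]}}

```text
clock: 12.65
eef_pos: [0.4634, 0.165, 0.1201]
ee_rot: [[-0.06, 0.998, -0.028], [0.998, 0.06, -0.009], [-0.008, -0.029, -1.0]]
ft_force: [0.4, -0.1, -1.0]
finger_gap: 0.0001
```

```bash
python3 - <<'E'
from h import *
plan([[-50,198,58,79.6]])
o=bot.observe();print(np.degrees(o["qpos"]).round(1),np.round(o["ee_rot"],3)[:,2])
p,d=viewer.grab_frame("top"); cv2.imwrite("pics/top2.png",cv2.resize(p[100:340,140:440,::-1],None,fx=2.5,fy=2.5))
E
```

```text
t 12.65 board [-44.1 201.6] z 120.1 yaw 83.11 F [ 0.4 -0.1 -1. ] gap 0.000
[np.float64(-0.0021), np.float64(-0.0027), np.float64(0.031), np.float64(1.76), 0.0],[np.float64(-0.0022), np.float64(-0.0027), np.float64(0.031), np.float64(1.76), 0.0],
[ 12.2   8.7 -24.8  58.2  -0.2  98.7] [-0.028 -0.009 -1.   ]
```

View pics/top2.png

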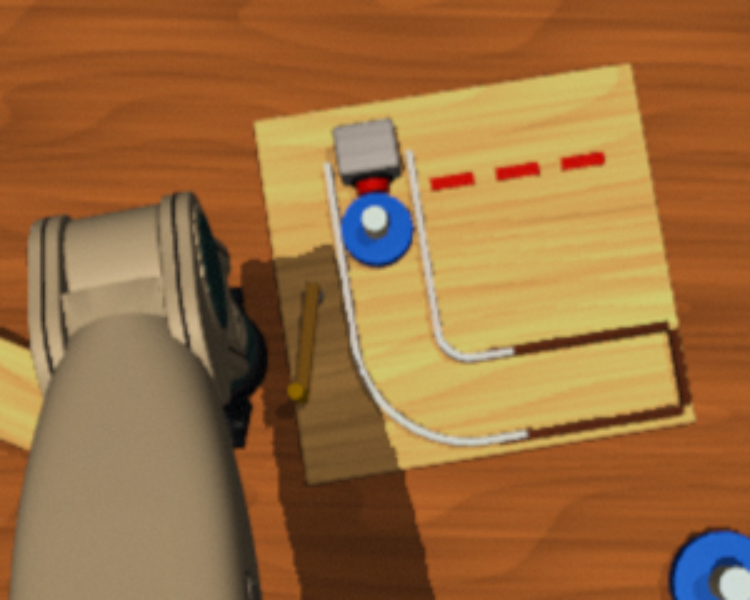

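The top crop shows the puck in the bay at (376,225), the toggle still open with its peg at (297,392), and the gripper clear to the left of the peg. Now I go down beside it and push.

Request:
{"op": "carry_out", "data": {"increments": [[[-0.001,-0.003,0.03,1.7,0],[-0.001,-0.003,0.03,1.7,0],[0,0,0,0,0]]]}}

```text
clock: 13.0
eef_pos: [0.4606, 0.1615, 0.0589]
ee_rot: [[0.012, 1.0, -0.022], [1.0, -0.012, -0.009], [-0.009, -0.022, -1.0]]
ft_force: [-1.1, -0.0, 0.5]
finger_gap: -0.0002
```

```bash
python3 - <<'E'
from h import *
here()
E
```

```text
t 13.00 board [-47.5 198.7] z 58.9 yaw 78.97 F [-1.1 -0.   0.5] gap -0.000
```

Request:
{"op": "carry_out", "data": {"increments": [[[-0.007,-0.002,0,0,0],[-0.008,-0.002,0,0,0],[-0.0097,-0.0015,0,-6,0],[-0.0097,-0.0015,0,-6,0],[-0.0097,-0.0015,0,-6,0],[-0.0097,-0.0015,0,-6,0],[0,0,0,0,0]]]}}

```text
clock: 13.7
eef_pos: [0.4615, 0.1034, 0.0662]
ee_rot: [[-0.406, 0.914, -0.012], [0.914, 0.406, -0.005], [-0.0, -0.013, -1.0]]
ft_force: [0.3, -0.7, 0.8]
finger_gap: 0.0
```

```bash
cat > tg.py <<'E'
from h import *
b,z,yaw=here(); a=np.radians(yaw); r=b-np.array([35,148]); x=np.array([np.cos(a),np.sin(a)]); y=np.array([np.sin(a),-np.cos(a)])
print("r in tool (want 19,-92)",r@x,r@y, "implied theta",np.radians(yaw-90))
import sys
if len(sys.argv)>1:
    p,d=viewer.grab_frame("wrist"); cv2.imwrite(f"pics/{sys.argv[1]}.png",p[:,:,::-1])
    p,d=viewer.grab_frame("top"); cv2.imwrite(f"pics/{sys.argv[1]}t.png",p[:,:,::-1])
E
python3 tg.py
```

```text
t 13.70 board [-57.  141.3] z 66.2 yaw 103.59 F [ 0.3 -0.7  0.8] gap 0.000
r in tool (want 19,-92) 15.103076628661874 -90.9990124285279 implied theta 0.2371401708324204
```

Request:
{"op": "carry_out", "data": {"increments": [[[-0.0095,-0.0015,0.003,-6,0],[-0.0095,-0.0015,0.003,-6,0],[-0.0097,-0.0015,0.002,-6,0],[-0.0097,-0.0015,0.001,-6,0],[-0.0097,-0.0015,0.001,-6,0],[-0.0097,-0.0015,0.001,-6,0],[0,0,0,0,0]]]}}

```text
clock: 14.4
eef_pos: [0.4956, 0.0517, 0.0627]
ee_rot: [[-0.868, 0.497, -0.001], [0.497, 0.868, -0.002], [-0.0, -0.002, -1.0]]
ft_force: [0.4, 0.0, -0.5]
finger_gap: -0.0001
```

```bash
python3 tg.py t1
```

```text
t 14.40 board [-32.7  84.4] z 62.7 yaw 139.84 F [ 0.4  0.  -0.5] gap -0.000
r in tool (want 19,-92) 10.666337039555351 -92.27479360985325 implied theta 0.8698190460525084
```

View pics/t1.png

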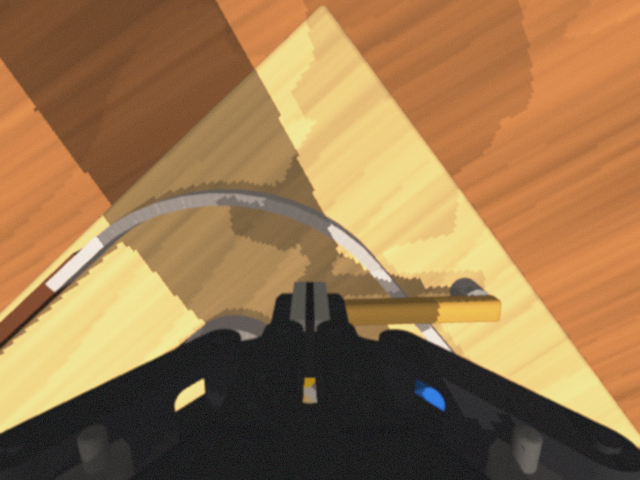

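The wrist view shows the bar at (420,310) following the fingers, with the peg hidden behind them. I carry on round.

Request:
{"op": "carry_out", "data": {"increments": [[[-0.009,-0.001,0.001,-7,0],[-0.009,-0.001,0.001,-7,0],[-0.009,-0.001,0.001,-7,0],[-0.009,-0.001,0.001,-7,0],[-0.005,0,0,-5,0],[0,0,0,-3,0]]]}}

```text
clock: 15.1
eef_pos: [0.5287, 0.0383, 0.0595]
ee_rot: [[-0.993, -0.117, -0.007], [-0.117, 0.993, -0.002], [0.007, -0.001, -1.0]]
ft_force: [-0.3, 0.2, 0.6]
finger_gap: 0.0001
```

```bash
python3 tg.py
```

```text
t 15.10 board [-2.5 65.3] z 59.5 yaw -183.62 F [-0.3  0.2  0.6] gap 0.000
r in tool (want 19,-92) 32.21194191539456 -84.93856980297464 implied theta -4.775635402746598
```

Request:
{"op": "carry_out", "data": {"increments": [[[-0.005,-0.002,0,0,0],[-0.005,-0.002,0,0,0],[-0.004,-0.001,0,0,0],[-0.003,0,0,0,0],[-0.002,0,0,0,0]]]}}

```text
clock: 15.6
eef_pos: [0.5478, 0.0371, 0.0595]
ee_rot: [[-0.994, -0.11, -0.009], [-0.11, 0.994, -0.001], [0.009, 0.0, -1.0]]
ft_force: [-0.6, -0.6, 0.6]
finger_gap: -0.0
```

```bash
python3 tg.py
```

```text
t 15.60 board [16.  60.6] z 59.5 yaw -184.02 F [-0.6 -0.6  0.6] gap -0.000
r in tool (want 19,-92) 12.847986695417408 -88.479468446308 implied theta -4.782541015079999
```

Request:
{"op": "carry_out", "data": {"increments": [[[-0.002,0,0,0,0],[-0.002,0,0,0,0],[-0.002,0,0,0,0]]]}}

```text
clock: 15.9
eef_pos: [0.5513, 0.0375, 0.059]
ee_rot: [[-0.994, -0.109, -0.015], [-0.109, 0.994, -0.002], [0.015, -0.0, -1.0]]
ft_force: [-6.7, -0.5, 4.3]
finger_gap: -0.0001
```

```bash
python3 tg.py
```

```text
t 15.90 board [19.5 60.4] z 59.0 yaw -184.09 F [-6.7 -0.5  4.3] gap -0.000
r in tool (want 19,-92) 9.170203871504235 -88.51201964832696 implied theta -4.783759743340542
```

Force rose to about 7 N, so the toggle is on its stop. I back off, rise, move clear and look.

Request:
{"op": "carry_out", "data": {"increments": [[[0.01,0,0,0,0],[0.02,0,-0.01,0,0],[0.03,0,-0.04,0,0],[0.04,0,-0.05,0,0],[0.04,0,-0.03,0,0],[0,0,0,0,0]]]}}

```text
clock: 16.5
eef_pos: [0.4208, 0.0223, 0.1833]
ee_rot: [[-0.994, -0.108, -0.009], [-0.108, 0.994, -0.004], [0.01, -0.003, -1.0]]
ft_force: [0.6, -0.2, 0.3]
finger_gap: 0.0
```

```bash
python3 - <<'E'
from h import *
here(); p,d=viewer.grab_frame("top"); c=viewer.get_calibration("top")
h=cv2.cvtColor(p,cv2.COLOR_RGB2HSV); H,S,V=[h[...,i].astype(int) for i in range(3)]
roi=np.zeros(H.shape,bool); roi[115:305,230:418]=1
br=blobs((H>15)&(H<27)&(S>165)&(V>90)&roi)[0]; P=toboard(cast(c,np.argwhere(br[0])[:,::-1],.043),B)*1e3
v=np.linalg.svd(P-P.mean(0),full_matrices=False)[2][0]; print("bar",br[1:],P.mean(0),"dir",v)
yl=blobs((H>26)&(H<33)&(S>200)&(V>80)&roi)
if yl: print("peg",yl[0][1:],toboard(cast(c,yl[0][2],.088),B)*1e3)
bl=blobs((H>100)&(H<125)&(S>150)&roi)[0]; print("puck",bl[1:],toboard(cast(c,bl[2],.035),B)*1e3)
cv2.imwrite("pics/top3.png",cv2.resize(p[100:340,220:520,::-1],None,fx=2.5,fy=2.5))
E
```

```text
t 16.50 board [-111.6   68.9] z 183.3 yaw -184.12 F [ 0.6 -0.2  0.3] gap 0.000
bar (np.int32(122), array([295.25409836, 210.75409836])) [36.07617682 74.05358936] dir [-0.07656401  0.99706467]
peg (np.int32(24), array([305.375     , 206.45833333])) [[33.51419364 50.85372252]]
puck (np.int32(506), array([290.56521739, 192.00197628])) [[80.79257323 78.00302161]]
```

View pics/top3.png

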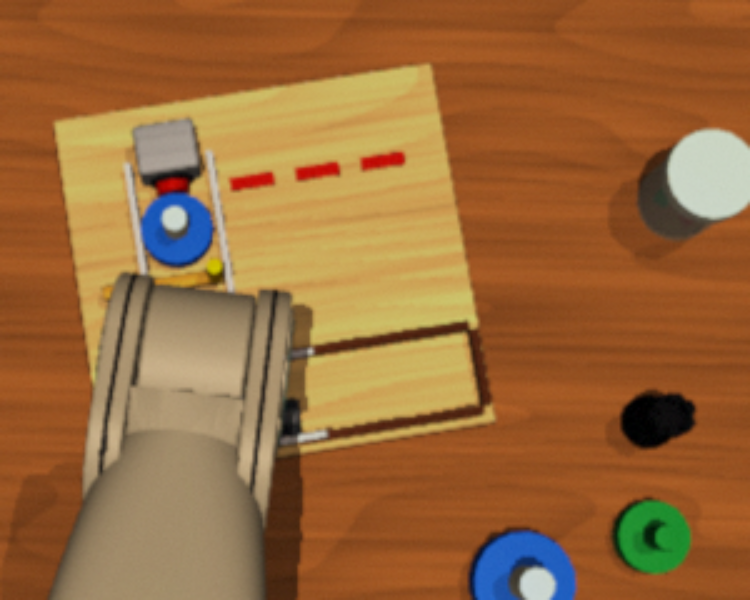

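The bar lies across the channel at crop (165,285), with the peg at (214,267). That puts the peg at about 1.55 rad around the pivot, on its stop. The puck is in the bay at (176,228), the button is out, and the bystanders in view haven't moved. Handing in.

```bash
python3 -c "
from plant import bot
print(bot.job_done())"
```

```text
the job is handed in; nothing more can be done
None
```

I pushed the puck along leg A, round the corner and into leg B with shut fingers behind its knob, then pressed the buzzer and let the puck go. After that I swung the toggle shut and handed the job in at about 16.5 s; no verdict was reported.

**Press:** I estimate the button went about 5 to 5.5 mm in for roughly 1 s. That comes from 5 to 6 mm of puck and tool travel, and from the red strip shrinking from 28 to 12 pixels. The largest push measured at the end of a move was about 6.5 N, with up to 5 N of downward push at times, so the total on the run should have stayed under 20 N. The peak inside a move was not recorded.

**Last checks:**
- **Puck:** it sits in the bay at about board x = 81 to 86 mm, y = 78 mm. The top and wrist cameras differ by about 5 mm in x.
- **Button:** the red cap shows again. I did not measure its final position.
- **Toggle:** it hit its stop at about 7 N, and the peg's bearing gives about 1.55 rad. The bar's own fit gave about 1.49 rad; both are above 1.4.
- **Peg position:** the camera placed it about 5 mm off the nominal radius, which I took as camera error.
- **Bystanders:** the canister and rook look unmoved in the last picture. The pine box was not in that picture, but the arm did not come near it at low height.

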